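Slide the spice tin along the rail into the blue corner pocket

ROBOT

A 6-joint arm with a two-finger parallel gripper is mounted at the origin on the work surface. World frame = base frame: x ahead of the robot, y to its left, z up, the work surface at z = 0. Lengths are in m, angles in rad, forces in N, time in s.
With the tool pointing down it reaches from about 0.375 to 0.925 m from the base axis. Payload 5.7 kg.
Tool frame: the origin (TCP) lies on the front face of the gripper's body, between the roots of the fingers; the fingertips stand 73 mm ahead of it and the grasp point (between the pads) lies 54 mm ahead of it (bot.tips_ahead is the distance from the TCP to the fingertips, in m); z points along the fingers, y is the direction in which the jaws open and shut (so a half turn about z gives the same grasp; the last joint's range is limited). The gripper opens to 85 mm and grips with 20 to 120 N. Pads are 22 mm wide; open, the fingers measure 114 mm over their backs; the gripper's body (76 mm by 85 mm) begins 54 mm behind the grasp point. The pads swing forward as they close: fully open they stand 13 mm farther back than shut.
Start: joints at [1.098, 0.359, 1.51, -0, 1.272, -0.115], TCP at [0.21, 0.562, 0.304] pointing down, gripper open.
Joint ranges: [-2.97, 2.97], [-1.01, 2.36], [0.21, 2.38], [-0.96, 4.11], [0.2, 2.71], [-2.98, 2.98]. Speed limits (rad/s): [2.39, 2.39, 3.14, 3.14, 3.14, 3.14].

INTERFACE

Orientations are given as a unit quaternion [w, x, y, z].
In Python, from workcell import bot gives the robot as it stands. The module is installed in compiled form; this text tells all that it offers.
- The arm moves only by the shell command python3 -m jog 'ROWS' [FORCE]. ROWS is a JSON object of lists of equal length, an entry for each row: "delta_rot": the turn, a rotation vector about the tool's x, y, z in rad, a list of three; "xyz": the shift along the tool's x, y, z in mm, a list of three; "hand": the closure, from 0 (fully open) to 1 (shut). A call has 1 to 12 rows; each row is the pose to reach, as a shift and turn from the pose commanded when the call began, along the tool's axes at that moment; what a row does not reach only later rows make up. A row lasts 1/8 s, in which the tool goes at most 62.5 mm and 10.7 degrees, less where a joint would pass 70% of its speed; a pose out of reach is approached as far as the arm can. A call with a gripper value outside its range is refused whole. The fingers move at their own pace and stop on an object; FORCE is the grip in N (left out, the last holds). Time passes only in rows, so rows that repeat a pose let the fingers close. It gives the time, the measured TCP pose, the force and the opening at its end, in the units of the state.
- bot.read_state(): the state, without advancing time (a new reading comes with each control period).
- bot.read_camera(name): name is "scene" or "top" or "wrist"; returns the picture (400x640x3 uint8, red, green, blue); there is no depth.
- bot.get_calibration(name): a dict with "vfov" (degrees; the focal length in pixels is half the picture's height over the tangent of half this angle, whatever the lens; pixels are square), "cx", "cy" (the principal point, pixels), "pose" (4x4, takes a point from camera to world coordinates). Camera axes: x right, y down, z forward; pixel columns grow to the right and rows downward; lengths in m; the calibration is good to about 2 mm. A picture is of the moment at which its call begins: read the wrist's pose just before it. get_calibration takes no time and is no camera call; for the wrist camera it gives the pose at the moment of the call.
- bot.hand_in(): hands the job in, once; it reports no verdict.
The state is a dict: "t": time; "joints": joint angles; "qvel": joint speeds; "joint_torque": joint torques, N m; "position": TCP position; "ee_rot": TCP orientation; "ft_force": force on the tool from outside, world axes, zero at the start; "moment": the same for the moment, N m; "opening": opening from 0.0 (shut) to 1.0 (fully open).
Only numpy, scipy, OpenCV 4.12 (cv2) and the standard library are available. Lean on these libraries where they do the work, as an engineer would, in place of code of your own. Each camera call takes 0.05 s, during which the arm holds its last target.

TASK

Push the small round tin with the red lid straight across the labelling jig until it rests against the long aluminium rail, then keep it against the rail and slide it along into the corner pocket marked blue, snug against both the rail and the end stop. Only push it with the fingertips: never lift or tip the tin, and leave everything else standing where it is. Finish with the gripper clear.

Things in the scene. Friction and masses are not known exactly. Their poses are not given: they have to be found in the camera images.
- jig: Labelling jig, fixed: plywood board 170 mm (jig x) by 420 mm (jig y), 12 mm thick; origin at the centre of its underside, z up. An aluminium rail, 18 mm thick and standing 16 mm above the board, runs along its whole far edge (jig +x), with its face at jig x = +67 mm. Each end (+y and -y) has a corner pocket formed by the rail, an end stop and a low cheek.
- end_stop (a point): Middle of the top of the end stop at jig +y (its twin mirrors it at -y): aluminium, 16 mm above the board, jig x = 0 to 67 mm, inner face at |y| = 194 mm. A dark wooden cheek, 10 mm above the board, runs inwards from each stop at jig x = 0 to 12 mm, |y| = 172 to 194 mm: the pocket is 55 mm wide between rail and cheek, open towards the middle.
- red_tin_center (a point): Centre (half-way up) of the loose round steel tin with the red lid: 50 mm diameter, 22 mm high, about 60 g, smooth and slippery (friction about 0.25 on board, rail and fingers), lying flat on the jig board in front of the rail. It touches the rail when its centre is at jig x = 42 mm.
- blue_pocket (a point): Where the tin's centre is when it is fully seated in the blue pocket, touching rail and end stop (jig x = 42 mm, |y| = 169 mm, 11 mm above the board). The pocket's floor and the rail's top beside it are painted blue. The blue pocket may be at either end of the jig.
- yellow_pocket (a point): The same point of the other pocket, painted yellow, at the opposite end; not to be used.
- white_tin: Bystander, not to be moved: white-lidded steel tin, same size as the red tin, lying on the table beyond the jig; origin at the centre of its underside.
- brass_weight: Bystander, not to be moved: small brass weight, 26 mm across, 35 high, standing on the jig board near its left end (jig +y), in front of the cheek; origin at the centre of its underside.
- cork_vial: Bystander, not to be moved: small amber vial, 24 mm across, 44 high with its cork, standing on the jig board near its right end (jig -y), in front of the cheek; origin at the centre of its underside.
- chili_jar: Bystander, not to be moved: big terracotta-red jar, 90 mm across, 130 high, on the table left of the jig; origin at the centre of its underside.
- herb_jar: Bystander, not to be moved: big green jar, 80 mm across, 120 high, on the table right of the jig; origin at the centre of its underside.
- pepper_mill: Bystander, not to be moved: dark wooden pepper mill, 52 mm across, 130 high, on the table right of the jig; origin at the centre of its underside.
- scoop_grip (a point): Bystander, not to be moved: wooden spoon, lying on the table beyond the jig, roughly along y; this point is on its handle.
- red_tin: The same red-lidded tin; origin at the centre of its underside.
There are look-alikes about, which are no part of the job. What is shaped like the red_tin but black or green is not meant.

How it is judged:
By the outcome, as a careful person would: the job done as asked, in the order asked, and still so for the second after the job is handed in, with the robot touching nothing.
It also fails if it takes over 50 s, if anything falls off the work surface, if the arm or the gripper's body presses on something with over 40 N, if the wrist force passes 120 N, or if a joint passes its speed limit or range.

## Working session

There is one attempt and no reset: what is moved stays moved. The work goes in short steps, Python scripts to look and compute and a shell command to move; the robot and the scene stay as the last step left them, time stands still between calls to the robot, and variables do not carry over. Pictures are saved under pics/ and viewed, and the job is handed in when it is done.

```bash
mkdir -p pics; python3 - <<'E'
from workcell import bot
import cv2
for n in ("scene","top"):
    im=bot.read_camera(n); cv2.imwrite(f"pics/{n}0.png",im[:,:,::-1])
    c=bot.get_calibration(n); print(n,c)
s=bot.read_state(); print(s, bot.tips_ahead)
E
```

```text
scene {'vfov': 49.89386595097633, 'cx': 312.225645495255, 'cy': 197.833633425323, 'pose': array([[-0.47092141,  0.7176135 , -0.51309248,  1.14922016],
       [ 0.88200658,  0.39437237, -0.25794346,  0.29233539],
       [ 0.01724579, -0.57402204, -0.81865822,  1.02500184],
       [ 0.        ,  0.        ,  0.        ,  1.        ]])}
top {'vfov': 51.38565274389481, 'cx': 324.40458417567174, 'cy': 205.16934224665084, 'pose': array([[ 0.00588689, -0.97652773,  0.21531125,  0.33716981],
       [-0.99997555, -0.00656142, -0.00241822, -0.01590856],
       [ 0.00377421, -0.21529175, -0.97654248,  1.16360222],
       [ 0.        ,  0.        ,  0.        ,  1.        ]])}
{'t': 0.1, 'joints': array([ 1.09788772e+00,  3.59446196e-01,  1.51131058e+00,  1.73206094e-05,
        1.27249576e+00, -1.15109651e-01]), 'qvel': array([-1.26522658e-03, -1.66956251e-03, -2.65388142e-03,  4.50757043e-04,
       -2.33426039e-03, -6.12703293e-05]), 'joint_torque': array([ 1.44942833e-04, -5.28648591e+01, -2.79350996e+01, -4.24284667e-05,
        4.79777475e-03, -1.46033926e-05]), 'position': array([0.20991527, 0.56156762, 0.30313485]), 'ee_rot': array([-2.48429677e-04,  1.77949172e-01,  9.84039330e-01, -7.91926826e-04]), 'ft_force': array([0.52453333, 0.41584868, 0.69110838]), 'moment': array([ 0.02164467,  0.00123726, -0.00497528]), 'opening': 0.9957514798360801} 0.0726
```

View pics/scene0.png

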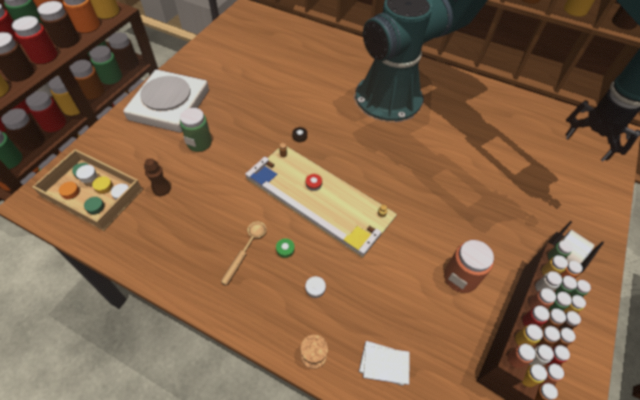

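View pics/top0.png

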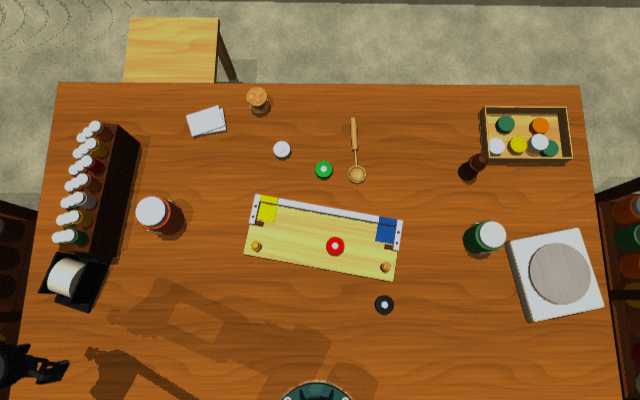

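Top view: the blue pocket is at (387,229), the robot's right end (jig −y), and yellow is at (267,208). There are four similar tins: red lid at (335,246) on the board, black (384,305), green (324,170) and white (282,150). Only the red one matches. I'll enlarge it and measure.

```bash
cat > h.py <<'E'
import numpy as np, cv2
from workcell import bot
def ray(c,u,v,z):
    f=200/np.tan(np.radians(c['vfov']/2)); P=c['pose']
    d=P[:3,:3]@np.array([(u-c['cx'])/f,(v-c['cy'])/f,1]); o=P[:3,3]
    return o+d*(z-o[2])/d[2]
def proj(c,p):
    f=200/np.tan(np.radians(c['vfov']/2)); P=c['pose']
    q=P[:3,:3].T@(np.array(p)-P[:3,3]); return q[0]/q[2]*f+c['cx'],q[1]/q[2]*f+c['cy']
def blob(im,lo,hi,roi,lo2=None,hi2=None):
    h=cv2.cvtColor(im,cv2.COLOR_RGB2HSV); m=cv2.inRange(h,lo,hi)
    if lo2: m|=cv2.inRange(h,lo2,hi2)
    k=np.zeros_like(m); x0,y0,x1,y1=roi; k[y0:y1,x0:x1]=m[y0:y1,x0:x1]
    n,l,st,ce=cv2.connectedComponentsWithStats(k); i=1+np.argmax(st[1:,4]); return ce[i],st[i],l==i
E
python3 - <<'E'
from h import *
im=cv2.imread("pics/top0.png"); cv2.imwrite("pics/top0crop.png",cv2.resize(im[185:290,235:415],None,fx=4.4,fy=4.4,interpolation=cv2.INTER_CUBIC))
im2=cv2.imread("pics/scene0.png"); cv2.imwrite("pics/scene0crop.png",cv2.resize(im2[140:260,240:405],None,fx=4.8,fy=4.8,interpolation=cv2.INTER_CUBIC))
for n,i,roi in(("top",im,(300,220,370,270)),("scene",im2,(295,165,335,195))):
    c=bot.get_calibration(n); ce,st,m=blob(i[:,:,::-1].copy(),(0,140,90),(8,255,255),roi,(172,140,90),(180,255,255)); 
    ys,xs=np.nonzero(m); 
    (x,y),r=cv2.minEnclosingCircle(np.c_[xs,ys].astype(np.float32))
    print(n,ce,st,(x,y),r,ray(c,*ce,0.034),ray(c,x,y,.034))
E
```

```text
top [334.59192825 245.69506726] [326 237  18  18 223] (334.7903137207031, 245.69354248046875) 9.130473136901855 [ 0.47336064 -0.04712445  0.034     ] [ 0.47336823 -0.04766496  0.034     ]
scene [313.30496454 180.90780142] [306 174  16  14 141] (313.3235168457031, 180.85293579101562) 7.971167087554932 [ 0.47380256 -0.04536355  0.034     ] [ 0.47360045 -0.04541022  0.034     ]
```

View pics/top0crop.png

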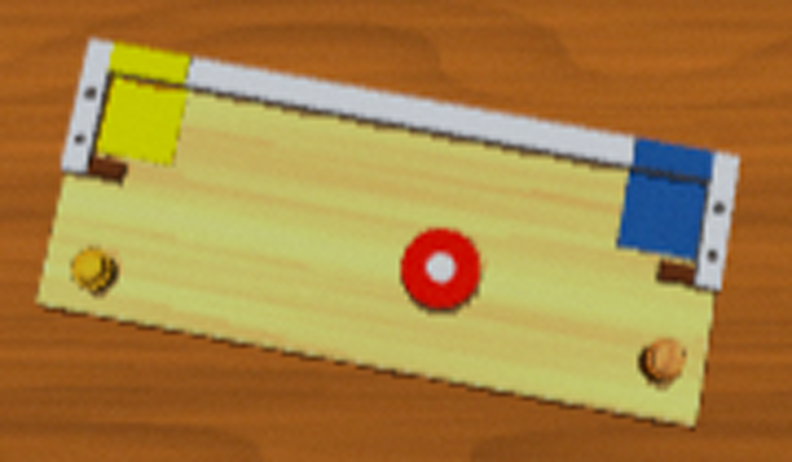

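View pics/scene0crop.png

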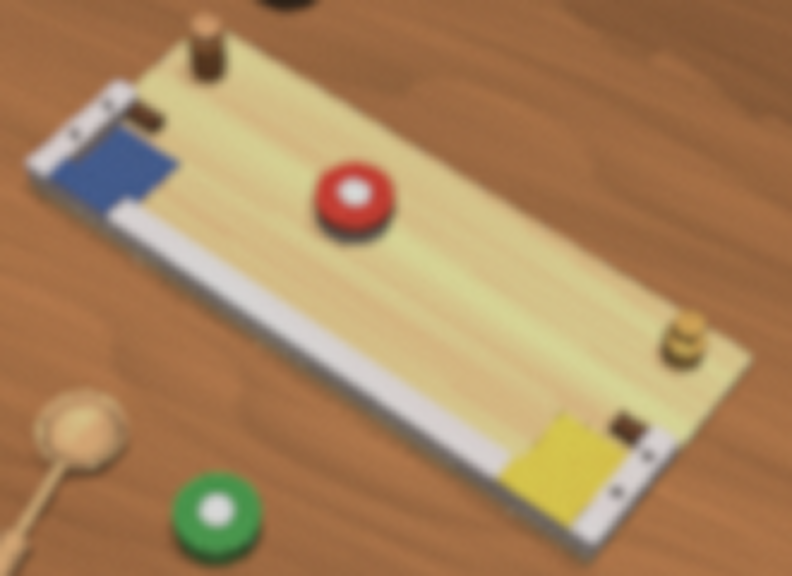

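The crops confirm it: red tin mid-board, clear of the rail. The blue pocket is at crop (670,205) in the top view, and the vial is near it in front of the cheek. Next I'll fit the jig pose from the corner points in both views.

```bash
cat >> h.py <<'E'
def fit(J,W):
    J=np.array(J)[:,:2];W=np.array(W)[:,:2]
    a=J-J.mean(0);b=W-W.mean(0)
    th=np.arctan2((a[:,0]*b[:,1]-a[:,1]*b[:,0]).sum(),(a*b).sum())
    R=np.array([[np.cos(th),-np.sin(th)],[np.sin(th),np.cos(th)]]); t=W.mean(0)-R@J.mean(0)
    return th,R,t,(J@R.T+t-W)*1000
E
python3 - <<'E'
from h import *
pt={"top":(4.4,235,185,[((90,38),(85,210,28)),((740,156),(85,-210,28)),((37,304),(-85,210,12)),((696,428),(-85,-210,12)),((62,171),(0,210,28)),((716,290),(0,-210,28))]),
"scene":(4.8,240,140,[((28,160),(85,-210,28)),((588,546),(85,210,28)),((752,357),(-85,210,12)),((228,30),(-85,-210,12)),((122,80),(0,-210,28)),((680,440),(0,210,28))])}
tin={"top":(334.7,245.7),"scene":(313.3,180.9)}
AJ=[];AW=[]
def rep(J,W,n):
    th,R,t,e=fit(J,W); print(n,"th",np.degrees(th),"t",t,"\n",e.round(1).tolist()); return R,t
T=[]
for n,(k,x0,y0,L) in pt.items():
    c=bot.get_calibration(n);J=[];W=[]
    for (u,v),j in L:
        J.append(np.array(j)/1000);W.append(ray(c,(u+.5)/k-.5+x0,(v+.5)/k-.5+y0,j[2]/1000))
    R,t=rep(J,W,n); p=ray(c,*tin[n],.034)[:2];T.append(p); print("tin in jig",R.T@(p-t)*1000)
    AJ+=J;AW+=W
R,t=rep(AJ,AW,"all")
print("tin",R.T@(np.mean(T,0)-t)*1000)
# vial/brass tops
for nm,(u,v),z in (("vial",(662,358),.056),("brass",(94,266),.047)):
    c=bot.get_calibration("top");p=ray(c,(u+.5)/4.4-.5+235,(v+.5)/4.4-.5+185,z)[:2];print(nm,R.T@(p-t)*1000)
for nm,(u,v),z in (("vial",(207,28),.056),("brass",(688,325),.047)):
    c=bot.get_calibration("scene");p=ray(c,(u+.5)/4.8-.5+240,(v+.5)/4.8-.5+140,z)[:2];print(nm,R.T@(p-t)*1000)
E
```

```text
top th -10.101958920506844 t [ 0.49894671 -0.01494335] 
 [[-1.1, 0.3], [-0.8, 0.1], [-0.1, 1.4], [0.4, -0.2], [1.5, 1.3], [0.2, -2.9]]
tin in jig [-19.5046155  -36.46192703]
scene th -10.699398931948247 t [ 0.49545491 -0.01179506] 
 [[-0.1, 2.3], [0.4, 3.6], [1.6, 3.6], [-3.5, -12.5], [-1.1, 1.5], [2.6, 1.4]]
tin in jig [-15.05669806 -37.03361899]
all th -10.399236109143775 t [ 0.49720081 -0.01336921] 
 [[-1.9, 1.3], [-3.7, 1.4], [-0.7, 3.2], [-2.4, 2.0], [0.9, 2.6], [-2.6, -1.1], [2.8, 0.9], [1.2, 2.7], [2.2, 1.8], [-0.8, -14.7], [1.7, -0.2], [3.3, 0.1]]
tin [-17.28283787 -36.75843325]
vial [ -48.02648623 -178.27869198]
brass [-56.82069003 170.79450149]
vial [ -50.59859449 -179.99657701]
brass [-58.9776233  174.94266345]
```

```bash
cat >> h.py <<'E'
from scipy.spatial.transform import Rotation as Ro
th=np.radians(-10.1); RJ=np.array([[np.cos(th),-np.sin(th)],[np.sin(th),np.cos(th)]]); tJ=np.array([.4985,-.0147])
def j2w(x,y): return RJ@(np.array([x,y])/1000)+tJ
def w2j(p): return RJ.T@(np.array(p)[:2]-tJ)*1000
def st():
    s=bot.read_state(); q=s['ee_rot']; R=Ro.from_quat([q[1],q[2],q[3],q[0]]).as_matrix(); return s,R
def shift(x,y,z):  # tcp target world m
    s,R=st(); return (R.T@(np.array([x,y,z])-s['position'])*1000).round(1)
def info():
    s,R=st(); print("t",round(s['t'],2),"pos",s['position'].round(4),"jig",w2j(s['position']).round(1),"F",s['ft_force'].round(1),"op",round(s['opening'],3),"j",s['joints'].round(2)); print("tool x,y az in jig", np.degrees(np.arctan2(R[1,:2],R[0,:2])-th).round(1))
E
python3 - <<'E'
from h import *
info(); p=j2w(-75,-36.5); print(p); print(shift(.40,.25,.303), shift(p[0],p[1],.25))
E
```

```text
t 0.1 pos [0.2099 0.5616 0.3031] jig [-385.2  516.7] F [0.5 0.4 0.7] op 0.996 j [ 1.1   0.36  1.51  0.    1.27 -0.12]
tool x,y az in jig [169.6  79.6]
[ 0.41826138 -0.03748186]
[-287.2 -225.3    0.4] [-405.  -488.1   53.9]
```

```bash
python3 -m jog '{"xyz":[[-45,-30,0],[-95,-70,0],[-145,-110,0],[-195,-150,0],[-245,-190,0],[-285,-230,0],[-310,-280,10],[-335,-335,20],[-360,-390,30],[-385,-440,45],[-405,-488,54],[-405,-488,54]],"delta_rot":[[0,0,0],[0,0,-0.03],[0,0,-0.06],[0,0,-0.09],[0,0,-0.12],[0,0,-0.15],[0,0,-0.181],[0,0,-0.181],[0,0,-0.181],[0,0,-0.181],[0,0,-0.181],[0,0,-0.181]],"hand":[0,0,0,0,0.3,0.65,0.65,0.65,0.65,0.65,0.65,0.65]}'
python3 - <<'E'
from h import *
info()
c=bot.get_calibration("wrist"); im=bot.read_camera("wrist"); cv2.imwrite("pics/w1.png",im[:,:,::-1]); np.save("w1.npy",c['pose']); print(c)
info()
E
```

```text
t: 1.6
position: [0.4184, -0.0399, 0.2493]
ee_rot: [-0.001, 0.091, 0.996, -0.0]
ft_force: [-0.5, -0.6, -1.1]
opening: 0.351
t 1.6 pos [ 0.4184 -0.0399  0.2493] jig [-74.4 -38.9] F [-0.5 -0.6 -1.1] op 0.351 j [-0.26  0.17  1.95 -0.    1.03 -1.65]
tool x,y az in jig [179.7  89.7]
{'vfov': 68.32693168029579, 'cx': 315.43955787492257, 'cy': 202.08802303754348, 'pose': array([[ 1.81148261e-01,  9.37850029e-01,  2.96011198e-01,
         3.43553723e-01],
       [ 9.83455570e-01, -1.72542853e-01, -5.51734078e-02,
        -2.68302087e-02],
       [-6.69765391e-04,  3.01108429e-01, -9.53589674e-01,
         3.19626815e-01],
       [ 0.00000000e+00,  0.00000000e+00,  0.00000000e+00,
         1.00000000e+00]])}
t 1.65 pos [ 0.4182 -0.0381  0.2495] jig [-74.9 -37.2] F [-0.3 -0.5 -0.2] op 0.348 j [-0.26  0.17  1.95  0.    1.03 -1.65]
tool x,y az in jig [179.7  89.7]
```

View pics/w1.png

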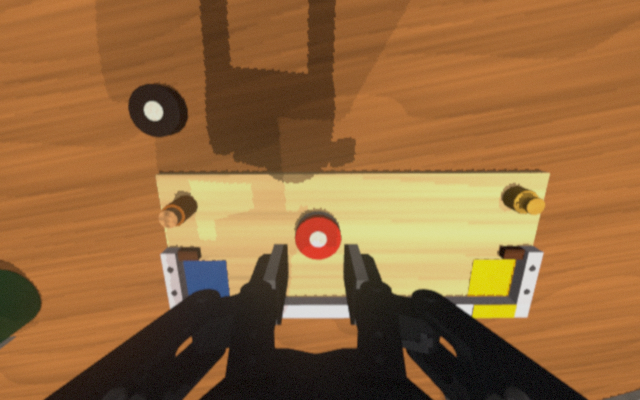

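The wrist view shows the red tin at (318,237), ahead of the fingers. The blue pocket is on the left at (207,278), and the near board corners are (157,173) and (549,173). I'll refine the pose from this view.

```bash
python3 - <<'E'
from h import *
c=bot.get_calibration("wrist"); 
im=cv2.imread("pics/w1.png")[:,:,::-1].copy()
L=[((157,173),(-85,-210,12)),((549,173),(-85,210,12)),((162,252),(0,-210,28)),((543,251),(0,210,28)),((172,320),(85,-210,28)),((527,318),(85,210,28))]
ce,s_,m=blob(im,(0,140,90),(8,255,255),(280,200,360,265),(172,140,90),(180,255,255))
ys,xs=np.nonzero(m);(x,y),r=cv2.minEnclosingCircle(np.c_[xs,ys].astype(np.float32)); print(ce,s_,x,y,r)
for nm,pose in(("moving",np.load("w1.npy")),("now",c['pose'])):
    c['pose']=pose
    J=[np.array(j)/1000 for _,j in L];W=[ray(c,*u,j[2]/1000) for u,j in L]
    t_,R,t,e=fit(J,W);p=ray(c,x,y,.034)[:2]
    print(nm,np.degrees(t_),t,e.round(1).tolist(),"tin",p,R.T@(p-t)*1000)
    p=ray(c,157,110,.022)[:2]; print("black jig",R.T@(p-t)*1000)
E
```

```text
[317.72942073 236.73856707] [ 295  215   46   44 1312] 317.73907470703125 237.25982666015625 22.760093688964844
moving -10.24291910304502 [ 0.49866055 -0.01485872] [[0.9, -2.2], [0.3, 2.0], [1.2, -1.9], [1.6, 0.7], [-2.8, 1.3], [-1.3, 0.1]] tin [ 0.47096868 -0.04802441] [-21.35294824 -37.56133557]
black jig [-150.135217 -192.34928 ]
now -10.192507617888154 [ 0.49858266 -0.01263891] [[1.0, -1.9], [0.4, 1.8], [1.3, -1.7], [1.6, 0.5], [-2.7, 1.5], [-1.5, -0.1]] tin [ 0.47088122 -0.04601723] [-21.35777842 -37.753507  ]
black jig [-150.1709077  -192.63929313]
```

```bash
python3 -m jog '{"xyz":[[0,0,45],[0,0,90],[0,0,125],[0,0,145],[0,0,157],[0,0,157]],"delta_rot":[[0,0,0],[0,0,0],[0,0,0],[0,0,0],[0,0,0],[0,0,0]],"hand":[0.65,0.65,0.65,0.65,0.65,0.65]}'
python3 - <<'E'
from h import *
info()
for n in ("wrist","scene"):
  im=bot.read_camera(n); 
  if n=="scene": im=cv2.resize(im[120:260,220:420],None,fx=4,fy=4)
  cv2.imwrite(f"pics/{n}2.png",im[:,:,::-1])
info()
E
```

```text
t: 2.4
position: [0.4184, -0.0361, 0.0926]
ee_rot: [-0.001, 0.088, 0.996, 0.0]
ft_force: [0.3, 0.3, 0.4]
opening: 0.35
t 2.4 pos [ 0.4184 -0.0361  0.0926] jig [-75.2 -35.1] F [0.3 0.3 0.4] op 0.35 j [-0.25  0.45  2.1   0.    0.59 -1.65]
tool x,y az in jig [180.  90.]
t 2.5 pos [ 0.419  -0.0366  0.0935] jig [-74.4 -35.5] F [-0.1  0.9 -1.2] op 0.352 j [-0.25  0.45  2.1  -0.    0.59 -1.65]
tool x,y az in jig [180.  90.]
```

View pics/wrist2.png

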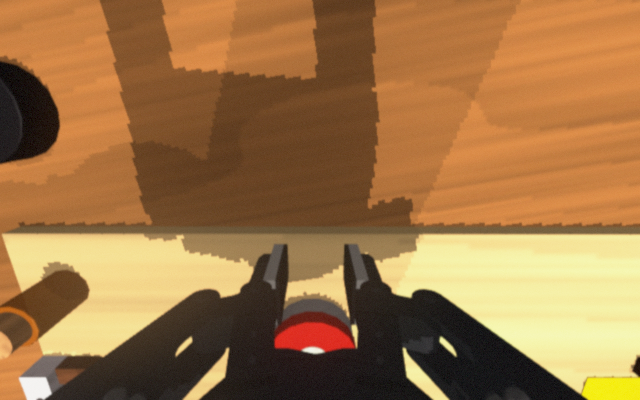

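View pics/scene2.png

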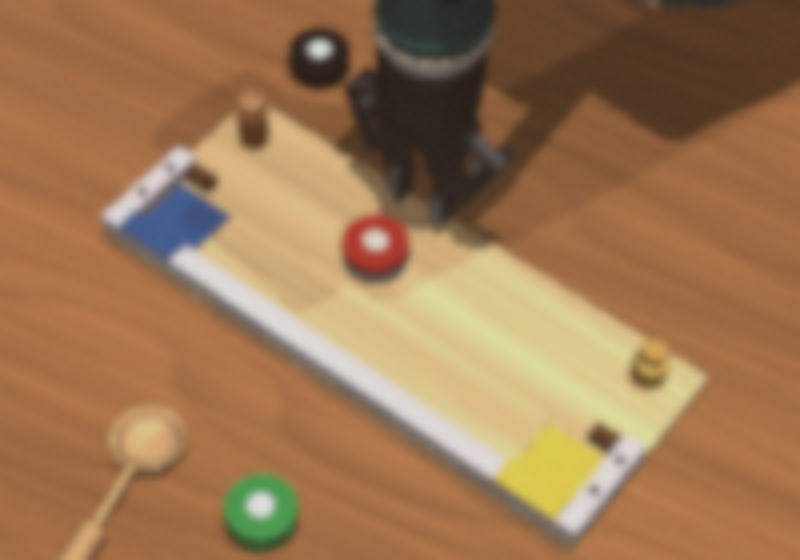

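The fingers are low, behind the tin and centred on it (tin column about 313, finger middle about 316). I'll push slowly in jig +x.

```bash
python3 -m jog '{"xyz":[[-8,0,3],[-16,0,3],[-20,0,3],[-24,0,3],[-29,0,3],[-35,0,3],[-41,0,3],[-47,0,3],[-53,0,3],[-59,0,3],[-64,0,3],[-68,0,3]],"delta_rot":[[0,0,0],[0,0,0],[0,0,0],[0,0,0],[0,0,0],[0,0,0],[0,0,0],[0,0,0],[0,0,0],[0,0,0],[0,0,0],[0,0,0]],"hand":[0.65,0.65,0.65,0.65,0.65,0.65,0.65,0.65,0.65,0.65,0.65,0.65]}'
python3 - <<'E'
from h import *
info()
for n in ("wrist","top"):
  im=bot.read_camera(n); 
  if n=="top": im=cv2.resize(im[185:290,235:415],None,fx=4.4,fy=4.4)
  cv2.imwrite(f"pics/{n}3.png",im[:,:,::-1])
E
```

```text
t: 4.0
position: [0.4858, -0.049, 0.0899]
ee_rot: [0.0, 0.088, 0.996, -0.0]
ft_force: [-0.7, 0.1, 0.2]
opening: 0.349
t 4.0 pos [ 0.4858 -0.049   0.0899] jig [ -6.5 -36. ] F [-0.7  0.1  0.2] op 0.349 j [-0.24  0.51  1.95 -0.    0.67 -1.64]
tool x,y az in jig [180.  90.]
```

View pics/wrist3.png

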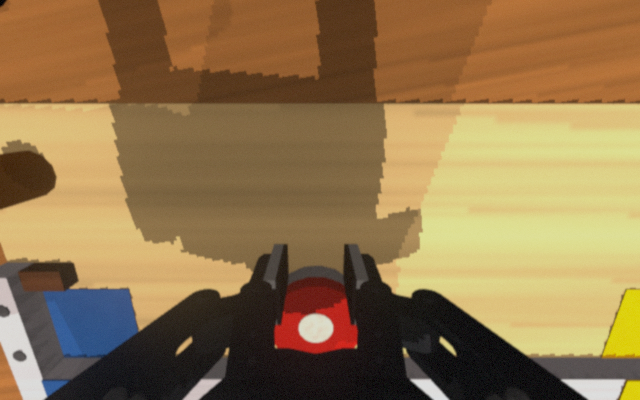

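View pics/top3.png

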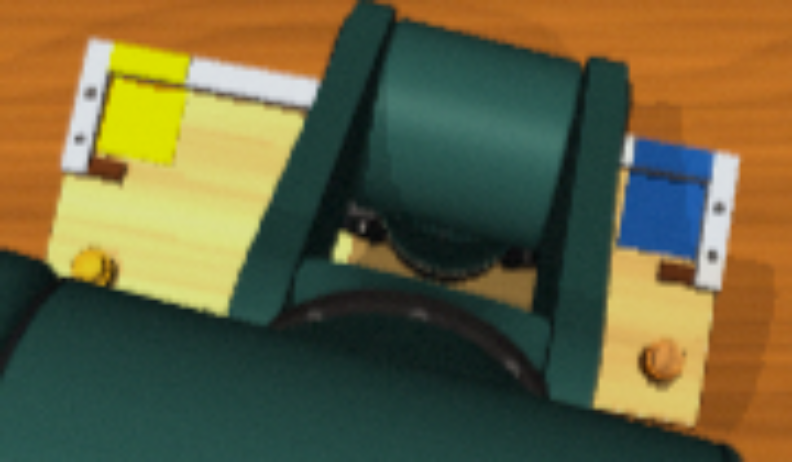

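The tin sits in the finger cradle at wrist (316,328). I'll continue to the rail with small steps.

```bash
python3 -m jog '{"xyz":[[-4,0,0],[-8,0,0],[-11,0,0],[-13,0,0]],"delta_rot":[[0,0,0],[0,0,0],[0,0,0],[0,0,0]],"hand":[0.65,0.65,0.65,0.65]}'
cat > fr.py <<'E'
from h import *
import sys
info()
c=bot.get_calibration("wrist");im=bot.read_camera("wrist");cv2.imwrite(sys.argv[1],im[:,:,::-1])
E
python3 fr.py pics/w4.png
```

```text
t: 4.6
position: [0.4985, -0.0513, 0.0899]
ee_rot: [0.0, 0.088, 0.996, -0.0]
ft_force: [-0.5, 0.7, -0.2]
opening: 0.348
t 4.6 pos [ 0.4985 -0.0513  0.0899] jig [  6.5 -36. ] F [-0.5  0.7 -0.2] op 0.348 j [-0.24  0.52  1.92 -0.    0.69 -1.63]
tool x,y az in jig [180.  90.]
```

View pics/w4.png

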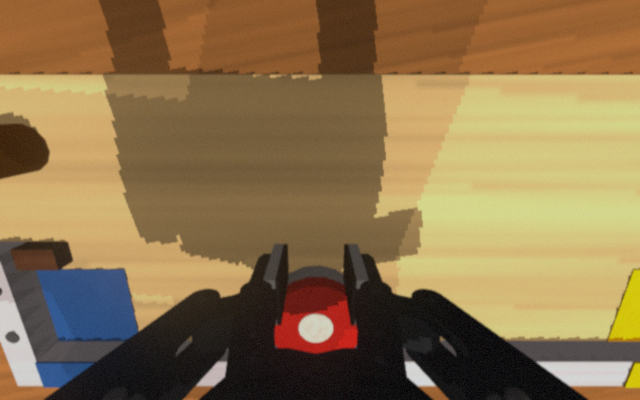

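```bash
for i in 1; do python3 -m jog '{"xyz":[[-2,0,0],[-2,0,0]],"delta_rot":[[0,0,0],[0,0,0]],"hand":[0.65,0.65]}';  python3 -m jog '{"xyz":[[-2,0,0],[-2,0,0]],"delta_rot":[[0,0,0],[0,0,0]],"hand":[0.65,0.65]}'; done; python3 fr.py pics/w5.png
```

```text
t: 4.9
position: [0.5005, -0.0516, 0.0899]
ee_rot: [0.0, 0.088, 0.996, -0.0]
ft_force: [-0.1, -0.2, 0.7]
opening: 0.348
t: 5.15
position: [0.502, -0.0519, 0.0898]
ee_rot: [-0.0, 0.088, 0.996, -0.0]
ft_force: [-1.1, 1.2, 0.8]
opening: 0.352
t 5.15 pos [ 0.502  -0.0519  0.0898] jig [  9.9 -36. ] F [-1.1  1.2  0.8] op 0.352 j [-0.24  0.53  1.92 -0.    0.7  -1.63]
tool x,y az in jig [180.  90.]
```

View pics/w5.png

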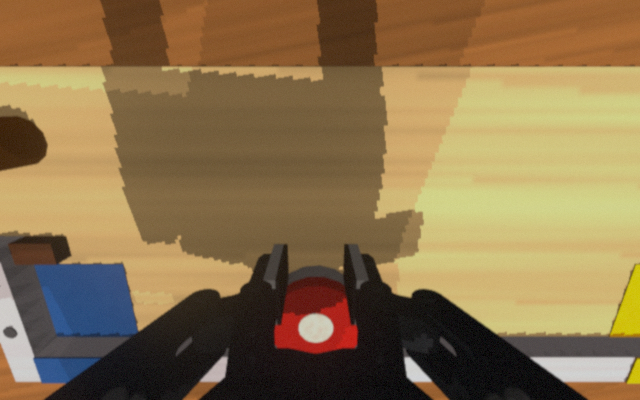

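```bash
python3 -m jog '{"xyz":[[-2,0,0],[-2,0,0]],"delta_rot":[[0,0,0],[0,0,0]],"hand":[0.65,0.65]}';  python3 -m jog '{"xyz":[[-1,0,0],[-1,0,0]],"delta_rot":[[0,0,0],[0,0,0]],"hand":[0.65,0.65]}'
python3 - <<'E'
from h import *
info(); c=bot.get_calibration("wrist"); im=cv2.imread("pics/w5.png")
print(w2j(ray(c,316,328,.034)))
E
```

```text
t: 5.45
position: [0.5025, -0.0519, 0.0896]
ee_rot: [-0.002, 0.088, 0.996, 0.0]
ft_force: [-4.6, 0.9, 3.0]
opening: 0.354
t: 5.7
position: [0.5027, -0.0519, 0.0895]
ee_rot: [-0.003, 0.088, 0.996, 0.0]
ft_force: [-6.0, -0.2, 3.5]
opening: 0.35
t 5.7 pos [ 0.5027 -0.0519  0.0895] jig [ 10.7 -35.9] F [-6.  -0.2  3.5] op 0.35 j [-0.24  0.53  1.91 -0.    0.7  -1.63]
tool x,y az in jig [180.  90.]
[ 42.38246444 -36.3579284 ]
```

The tin is against the rail: force 6 N, tin ray-cast to jig (42.4,−36.4). Next I'll retreat, lift, shut the fingers and yaw 65°, so the finger face pushes along −y with a 25° bias into the rail.

```bash
python3 -m jog '{"xyz":[[5,0,0],[15,0,0],[27,0,0],[30,0,-20],[30,0,-50],[25,15,-50],[15,30,-50],[5,45,-50],[-6,58,-50],[-13,58,-50],[-13,58,-50],[-13,58,-50]],"delta_rot":[[0,0,0],[0,0,0],[0,0,0],[0,0,0],[0,0,0],[0,0,0.17],[0,0,0.34],[0,0,0.51],[0,0,0.68],[0,0,0.85],[0,0,1.02],[0,0,1.134]],"hand":[0.65,0.65,0.65,0.65,0.65,1,1,1,1,1,1,1]}'
python3 fr.py pics/w6.png; python3 - <<'E'
from h import *
im=bot.read_camera("scene");cv2.imwrite("pics/s6.png",cv2.resize(im[120:260,220:420],None,fx=4,fy=4)[:,:,::-1])
E
```

```text
t: 7.2
position: [0.5276, 0.0025, 0.1398]
ee_rot: [-0.0, 0.611, 0.792, -0.0]
ft_force: [-0.1, -0.3, 0.1]
opening: -0.005
t 7.2 pos [0.5276 0.0025 0.1398] jig [25.6 22. ] F [-0.1 -0.3  0.1] op -0.005 j [-0.13  0.47  1.83 -0.    0.84 -0.38]
tool x,y az in jig [114.8  24.8]
```

View pics/w6.png

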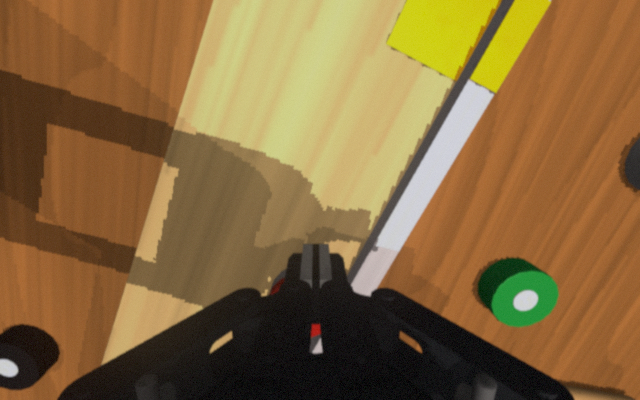

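View pics/s6.png

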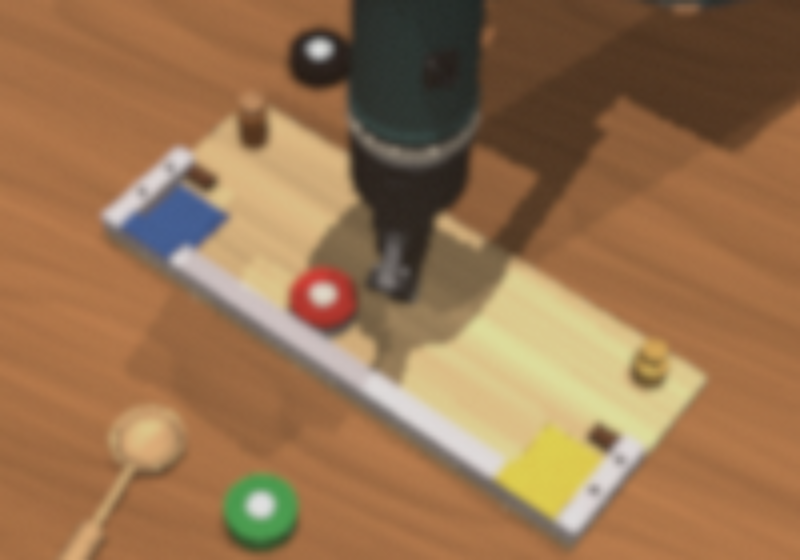

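Scene crop: the tin at (323,297) touches the rail, with the shut fingers on its +y side. I'll descend 50 mm, then slide along jig −y, whose unit vector in the tool axes is (−0.906, −0.423).

```bash
python3 -m jog '{"xyz":[[0,0,25],[0,0,45],[0,0,50],[0,0,50],[-9,-4.2,50],[-18,-8.4,50],[-22,-10.3,50],[-26,-12.1,50],[-30,-14,50],[-35,-16.3,50],[-41,-19.1,50],[-47,-21.9,50]],"delta_rot":[[0,0,0],[0,0,0],[0,0,0],[0,0,0],[0,0,0],[0,0,0],[0,0,0],[0,0,0],[0,0,0],[0,0,0],[0,0,0],[0,0,0]],"hand":[1,1,1,1,1,1,1,1,1,1,1,1]}'
python3 fr.py pics/w7.png; python3 - <<'E'
from h import *
im=bot.read_camera("scene");cv2.imwrite("pics/s7.png",cv2.resize(im[120:260,220:420],None,fx=4,fy=4)[:,:,::-1])
E
```

```text
t: 8.8
position: [0.519, -0.0491, 0.0899]
ee_rot: [-0.0, 0.609, 0.793, -0.0]
ft_force: [-0.7, 0.1, 0.1]
opening: -0.0
t 8.8 pos [ 0.519  -0.0491  0.0899] jig [ 26.2 -30.3] F [-0.7  0.1  0.1] op -0.0 j [-0.23  0.54  1.88 -0.    0.72 -0.49]
tool x,y az in jig [115.  25.]
```

View pics/s7.png

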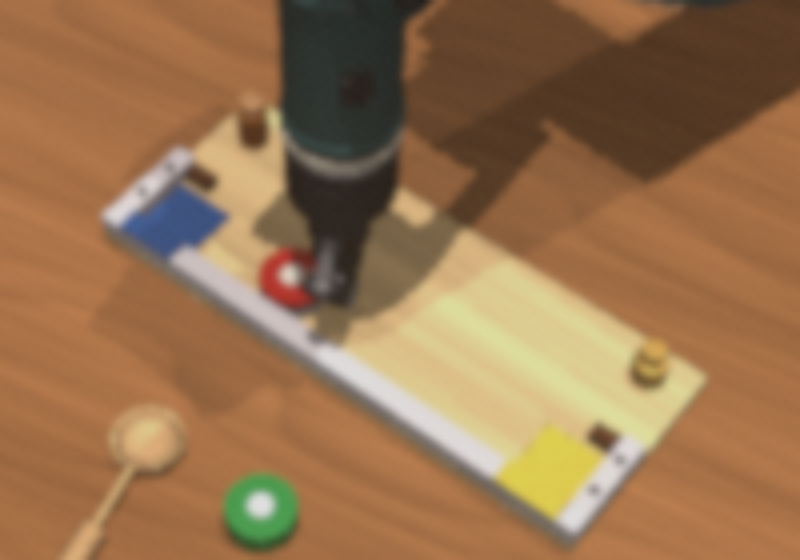

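The tin is sliding along the rail ahead of the fingers, now at crop (288,276). I'll continue about 88 mm.

```bash
python3 -m jog '{"xyz":[[-6.8,-3.2,0],[-13.6,-6.3,0],[-20.4,-9.5,0],[-27.2,-12.7,0],[-34,-15.9,0],[-40.8,-19,0],[-47.6,-22.2,0],[-54.4,-25.4,0],[-61.2,-28.5,0],[-68,-31.7,0],[-74,-34.5,0],[-79,-36.9,0]],"delta_rot":[[0,0,0],[0,0,0],[0,0,0],[0,0,0],[0,0,0],[0,0,0],[0,0,0],[0,0,0],[0,0,0],[0,0,0],[0,0,0],[0,0,0]],"hand":[1,1,1,1,1,1,1,1,1,1,1,1]}'
python3 fr.py pics/w8.png; python3 - <<'E'
from h import *
im=bot.read_camera("scene");cv2.imwrite("pics/s8.png",cv2.resize(im[120:260,220:420],None,fx=4,fy=4)[:,:,::-1])
E
```

```text
t: 10.4
position: [0.5037, -0.135, 0.0899]
ee_rot: [0.0, 0.61, 0.793, -0.0]
ft_force: [-0.3, -0.0, -0.2]
opening: -0.001
t 10.4 pos [ 0.5037 -0.135   0.0899] jig [  26.3 -117.5] F [-0.3 -0.  -0.2] op -0.001 j [-0.39  0.54  1.88 -0.    0.72 -0.65]
tool x,y az in jig [115.  25.]
```

View pics/s8.png

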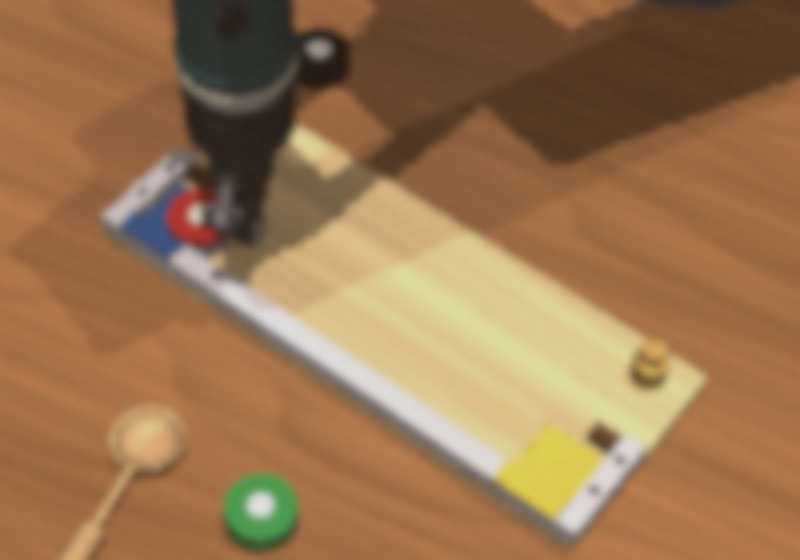

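The tin is entering the blue pocket at crop (197,215). Now small steps with force checks.

```bash
python3 -m jog '{"xyz":[[-4.5,-2.1,0],[-9,-4.2,0],[-12.7,-5.9,0],[-12.7,-5.9,0]],"delta_rot":[[0,0,0],[0,0,0],[0,0,0],[0,0,0]],"hand":[1,1,1,1]}'
python3 -m jog '{"xyz":[[-1.8,-0.8,0],[-1.8,-0.8,0]],"delta_rot":[[0,0,0],[0,0,0]],"hand":[1,1]}'
python3 -m jog '{"xyz":[[-1.8,-0.8,0],[-1.8,-0.8,0]],"delta_rot":[[0,0,0],[0,0,0]],"hand":[1,1]}'
python3 fr.py pics/w9.png
```

```text
t: 11.0
position: [0.5014, -0.1487, 0.0899]
ee_rot: [0.0, 0.61, 0.793, -0.0]
ft_force: [-0.3, 0.0, 0.1]
opening: -0.0
t: 11.25
position: [0.5011, -0.1504, 0.0899]
ee_rot: [0.0, 0.609, 0.793, -0.0]
ft_force: [0.1, -0.1, 0.4]
opening: 0.002
t: 11.5
position: [0.5007, -0.1523, 0.0899]
ee_rot: [0.0, 0.609, 0.793, -0.0]
ft_force: [-0.1, -0.0, -0.1]
opening: -0.004
t 11.5 pos [ 0.5007 -0.1523  0.0899] jig [  26.3 -135.1] F [-0.1 -0.  -0.1] op -0.004 j [-0.43  0.54  1.88 -0.    0.72 -0.69]
tool x,y az in jig [115.  25.]
```

View pics/w9.png

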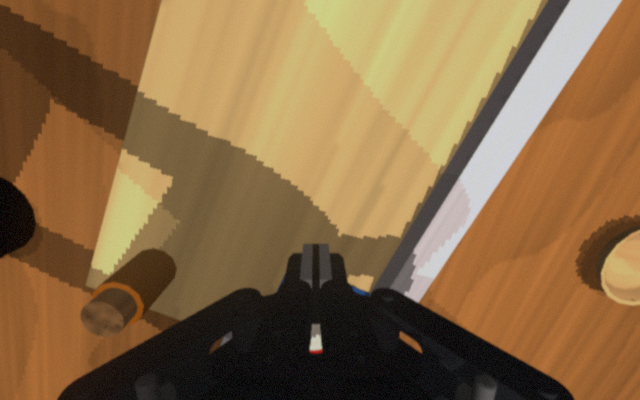

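The white dot is still on the finger seam and the fingers aren't touching the stop yet. Continuing in small steps.

```bash
for k in 1; do
python3 -m jog '{"xyz":[[-1.4,-0.6,0],[-1.4,-0.6,0]],"delta_rot":[[0,0,0],[0,0,0]],"hand":[1,1]}'
python3 -m jog '{"xyz":[[-1.4,-0.6,0],[-1.4,-0.6,0]],"delta_rot":[[0,0,0],[0,0,0]],"hand":[1,1]}'
done; python3 -c "from h import *; info()"
```

```text
t: 11.8
position: [0.5003, -0.1536, 0.0899]
ee_rot: [-0.0, 0.61, 0.793, -0.0]
ft_force: [0.0, 1.7, 0.4]
opening: 0.004
t: 12.05
position: [0.4997, -0.1539, 0.0898]
ee_rot: [-0.001, 0.61, 0.793, 0.0]
ft_force: [0.6, 8.3, 2.9]
opening: 0.001
t 12.05 pos [ 0.4997 -0.1539  0.0898] jig [  25.6 -136.9] F [0.6 8.3 2.9] op 0.001 j [-0.43  0.54  1.88  0.    0.72 -0.69]
tool x,y az in jig [115.  25.]
```

Contact at TCP y = −136.9 (predicted −136.4) with 8 N. I'll nudge toward the rail, then back straight off along the face normal and lift.

```bash
python3 -m jog '{"xyz":[[-0.8,0.9,0],[-0.8,0.9,0]],"delta_rot":[[0,0,0],[0,0,0]],"hand":[1,1]}'
python3 -m jog '{"xyz":[[2,0,0],[6,0,0],[15,0,0],[27,0,0],[30,0,-20],[30,0,-60],[40,20,-120],[80,50,-150],[120,80,-180],[160,110,-200],[160,110,-200]],"delta_rot":[[0,0,0],[0,0,0],[0,0,0],[0,0,0],[0,0,0],[0,0,0],[0,0,0],[0,0,0],[0,0,0],[0,0,0],[0,0,0]],"hand":[1,1,1,1,1,1,1,1,1,1,1]}'
python3 - <<'E'
from h import *
info()
for n,(x0,y0,x1,y1) in (("top",(235,185,415,290)),("scene",(220,120,420,260))):
  im=bot.read_camera(n);cv2.imwrite(f"pics/{n}10f.png",im[:,:,::-1]);cv2.imwrite(f"pics/{n}10.png",cv2.resize(im[y0:y1,x0:x1],None,fx=4,fy=4)[:,:,::-1])
E
```

```text
t: 12.3
position: [0.5, -0.154, 0.0897]
ee_rot: [-0.002, 0.61, 0.793, 0.0]
ft_force: [-1.3, 8.3, 3.7]
opening: 0.0
t: 13.68
position: [0.568, 0.0307, 0.2918]
ee_rot: [0.002, 0.608, 0.794, 0.002]
ft_force: [-0.4, -0.1, -0.4]
opening: 0.004
t 13.68 pos [0.568  0.0307 0.2918] jig [60.5 56.8] F [-0.4 -0.1 -0.4] op 0.004 j [-0.07  0.32  1.6   0.    1.22 -0.33]
tool x,y az in jig [115.2  25.2]
```

View pics/top10.png

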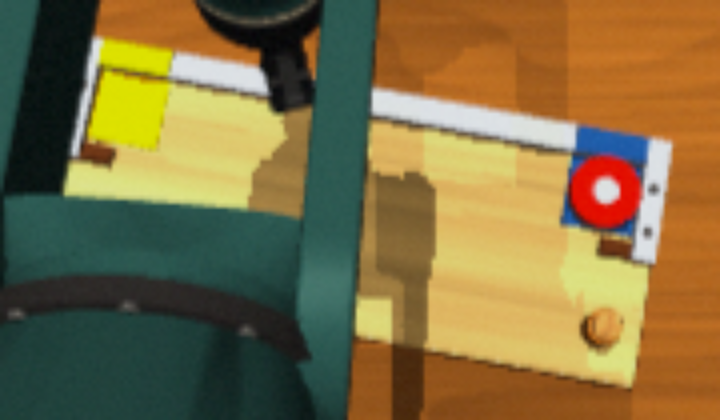

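View pics/scene10.png

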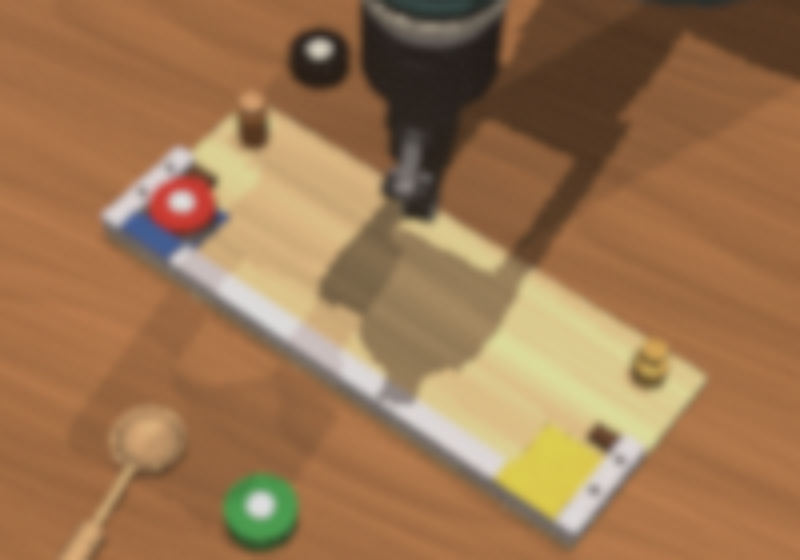

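The tin is in the blue pocket (top crop (605,191)) and the vial hasn't moved. I'll measure how well it is seated.

```bash
python3 - <<'E'
from h import *
for n,roi in (("top",(370,215,400,250)),("scene",(250,155,280,185))):
    im=cv2.imread(f"pics/{n}10f.png")[:,:,::-1].copy();c=bot.get_calibration(n)
    ce,s,m=blob(im,(0,140,90),(8,255,255),roi,(172,140,90),(180,255,255))
    ys,xs=np.nonzero(m);(x,y),r=cv2.minEnclosingCircle(np.c_[xs,ys].astype(np.float32))
    p=ray(c,x,y,.034); print(n,(x,y),r,p,w2j(p), "expected px",proj(c,[*j2w(42,-169),.034]))
    for j in((0,-210,.028),(85,-210,.028),(67,-194,.028),(67,-130,.028)): print(j,np.round(proj(c,[*j2w(*j[:2]),j[2]]),1))
im=cv2.imread("pics/top10f.png");cv2.imwrite("pics/top10z.png",cv2.resize(im[205:265,360:420],None,fx=10,fy=10,interpolation=cv2.INTER_CUBIC))
E
```

```text
top (385.6910095214844, 232.4213409423828) 9.194816589355469 [ 0.51077035 -0.187355    0.034     ] [  42.35814117 -167.82758971] expected px (np.float64(386.0938387016546), np.float64(232.6253908222347))
(0, -210, 0.028) [398.3 250.6]
(85, -210, 0.028) [402.7 220.5]
(67, -194, 0.028) [396.  225.8]
(67, -130, 0.028) [373.2 221.6]
scene (265.0, 170.25) 8.18927001953125 [ 0.50761825 -0.18832588  0.034     ] [  39.42515297 -169.33619714] expected px (np.float64(264.49944969902566), np.float64(170.83899549300853))
(0, -210, 0.028) [263.8 157. ]
(85, -210, 0.028) [244.4 174.2]
(67, -194, 0.028) [252.6 173.1]
(67, -130, 0.028) [268.9 184. ]
```

View pics/top10z.png

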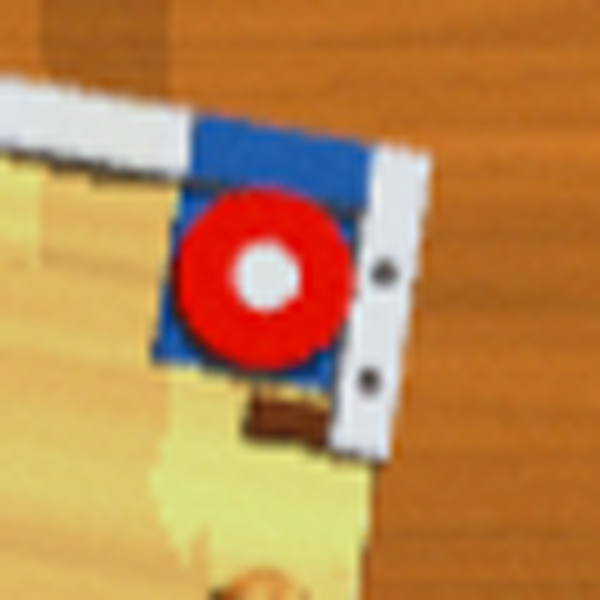

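The top view shows the tin touching both rail and stop to within about 1 mm; the scene view suggests x is 2.6 mm short. I'll take a closer wrist look to settle it.

```bash
python3 -c "
from h import *
p=j2w(25,-133);print(shift(p[0],p[1],.24))"
```

```text
[-154.8 -109.8   49.7]
```

```bash
python3 -m jog '{"xyz":[[-35,-25,0],[-75,-53,10],[-115,-82,25],[-145,-103,40],[-155,-110,50],[-155,-110,50],[-155,-110,50]],"delta_rot":[[0,0,0],[0,0,0],[0,0,0],[0,0,0],[0,0,0],[0,0,0],[0,0,0]],"hand":[1,1,1,1,1,1,1]}'
python3 fr.py pics/w11.png; python3 - <<'E'
from h import *
c=bot.get_calibration("wrist");im=cv2.imread("pics/w11.png")[:,:,::-1].copy()
print([np.round(proj(c,[*j2w(*j[:2]),j[2]]),1).tolist() for j in((42,-169,.034),(67,-169,.028),(42,-194,.028))])
ce,s,m=blob(im,(0,140,90),(8,255,255),(0,0,640,400),(172,140,90),(180,255,255));ys,xs=np.nonzero(m);(x,y),r=cv2.minEnclosingCircle(np.c_[xs,ys].astype(np.float32))
print(s,x,y,r,w2j(ray(c,x,y,.034)))
y0=max(0,int(y)-80);x0=int(x)-100
cv2.imwrite("pics/w11z.png",cv2.resize(im[y0:y0+150,x0:x0+200],None,fx=4,fy=4)[:,:,::-1])
E
```

```text
t: 14.65
position: [0.5003, -0.1503, 0.2401]
ee_rot: [-0.0, 0.609, 0.793, 0.0]
ft_force: [-0.1, -0.5, 0.4]
opening: -0.002
t 14.65 pos [ 0.5003 -0.1503  0.2401] jig [  25.6 -133.2] F [-0.1 -0.5  0.4] op -0.002 j [-0.42  0.32  1.75  0.    1.07 -0.68]
tool x,y az in jig [115.  25.]
[[314.0, 228.4], [335.7, 235.6], [304.0, 246.1]]
[ 290  205   49   42 1332] 313.86712646484375 228.2244110107422 24.16401481628418 [  41.8426795  -168.87494912]
```

View pics/w11z.png

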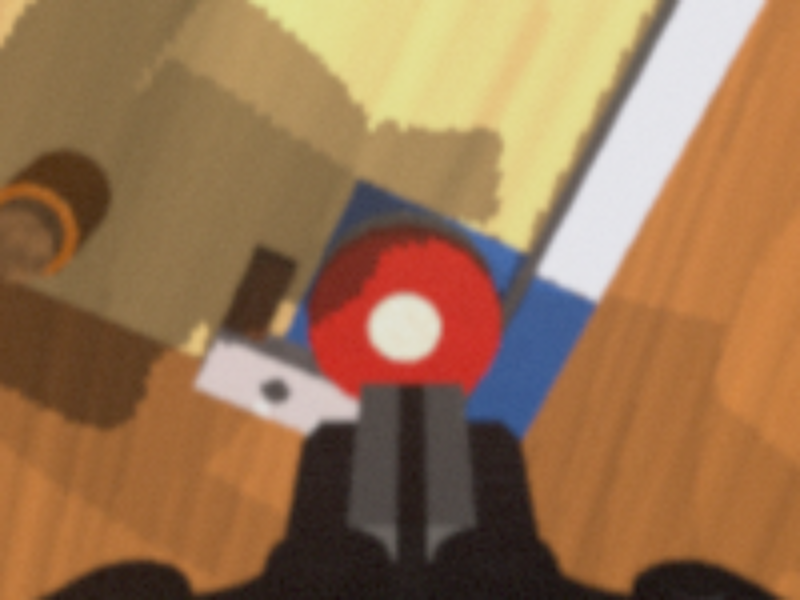

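The close wrist view shows the tin against both rail and stop, measured at jig (41.8, −168.9) against the target (42, −169). The gripper is well above it, touching nothing, so I'll hand in.

```bash
python3 -c "
from h import *
info(); print(bot.hand_in())"
```

```text
t 14.7 pos [ 0.5006 -0.1501  0.2403] jig [  25.8 -133. ] F [-0.2 -0.7  0.6] op 0.002 j [-0.42  0.32  1.75  0.    1.07 -0.68]
tool x,y az in jig [115.  25.]
the job is handed in; nothing more can be done
None
```

I pushed the red tin straight to the rail with the part-open fingertips. Then, with the fingers shut, I slid it along the rail into the blue pocket at jig −y until it met the end stop. I backed off, lifted clear and handed in at 14.7 s.

- **Seating:** the target is jig (42, −169) mm. The close wrist view put the tin at (41.8, −168.9) and the top view at (42.4, −167.8). The scene camera disagreed, reading (39.4, −169.3), so it saw the tin 2.6 mm short of the rail. I went with the wrist and top views, because the scene view's jig fit was poorer (residuals up to 12 mm).
- **Forces:** 6 N at the rail and about 8 N at the stop, both far below the limits.
- **Bystanders:** the vial, brass weight, spoon and the black and green tins looked unmoved in the last pictures. I did not measure them again, and I did not check the white tin, the two jars or the pepper mill.

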